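# Scrap the worn discs off the sorting ledge

### The job

Clear the sorting ledge. Stand the good hub upright on the cork pad, turn the black knob clockwise until it clicks over so that the chute gate is open, then push all the worn round discs, without lifting them, off the ledge through the gap in its rim so that they drop down the chute; when they are all down, turn the knob back until it clicks and the gate is shut. Leave the other things on the bench alone and do not let the hub fall over.

Things in the scene. Friction and masses are not known exactly. Their poses are not given: they have to be found in the camera images.
- stand: the fixed sorting stand; origin on the bench, z up, turned up to 0.12 rad from the world axes. The ledge: a slippery polished deck, top 180 mm above the bench, x -150 to 150, y -190 to 220 mm, with a blue rim 18 mm high, 6 mm thick, outside the +-x and +y edges and on the deck along the -y edge, where it has a gap from x -75 to 75 mm
- lip (a point): middle of the ledge's open -y edge, in the gap of the rim, at deck height (180 mm); axes as the stand's. Pushing a disc towards -y here drops it into the chute once its middle is past the edge. The deck's friction is about 0.2: two fingertips set 20 to 60 mm apart push a disc steadily, and a fingertip pressed on top (10 to 15 N) drags one away from the rim
- chute (a point): middle of the chute's mouth, at deck height; axes as the stand's. A shaft right beside the ledge, inside 150 mm along x and 130 mm along y, walls 198 mm high; a flat steel gate closes it 35 mm below the deck; the knob draws the gate aside towards -y. Below, a slippery slide leads to +x into the tray
- tray (a point): middle of the floor of the open catch tray at the foot of the chute (195 mm further along x than the chute's middle): 210 x 130 mm, walls 90 mm high; the discs end there or on the slide
- knob (a joint): black knob, rad: 0 = gate shut (as found), 1.3 = gate fully open (130 mm); grows clockwise seen from above, stops at 0 and 1.3. An over-centre detent holds it at either end: let go before about 0.65 it goes back, beyond that it snaps over to the other end. Peak torque about 0.2 N m
- knob_grip (a point): on the knob's vertical axis (x 0, y -385 mm of the stand), 217 mm above the bench, at grip height. The grip is a bar 57 mm long, 14 thick, 32 high, top 224 mm above the bench, along this point's x (the stand's x when the knob reads 0). It tops a blue housing, x -80 to 80, y -450 to -320 mm of the stand, 180 mm high, with a 198 mm high lip on the chute side
- hub: the good hub, plain aluminium: a round foot 64 mm across and 12 mm thick with an upright boss 40 mm across up to 65 mm height (0.28 to 0.46 kg); stands upright among the discs on the ledge; origin at the centre of its underside, z up
- pad_top (a point): the middle of the top of the fixed cork pad, 120 x 120 x 5 mm, flat on the bench to the robot's right; z up
- disc1: a worn, flat, solid round plain-steel disc 90 mm across and 12 mm thick (0.36 to 0.59 kg) with a small dark mark in the middle (no real hole); it lies flat on the ledge at the start; origin at the centre of its underside, z up
- disc2: a worn, flat, solid round plain-steel disc 90 mm across and 12 mm thick (0.36 to 0.59 kg) with a small dark mark in the middle (no real hole); it lies flat on the ledge at the start; origin at the centre of its underside, z up
- disc3: a worn, flat, solid round plain-steel disc 90 mm across and 12 mm thick (0.36 to 0.59 kg) with a small dark mark in the middle (no real hole); it lies flat on the ledge at the start; origin at the centre of its underside, z up
- disc4: a worn, flat, solid round plain-steel disc 90 mm across and 12 mm thick (0.36 to 0.59 kg) with a small dark mark in the middle (no real hole); it lies flat on the ledge at the start; origin at the centre of its underside, z up
- disc5: a worn, flat, solid round plain-steel disc 90 mm across and 12 mm thick (0.36 to 0.59 kg) with a small dark mark in the middle (no real hole); it lies flat on the ledge at the start; origin at the centre of its underside, z up
- spray_can: bystander, a blue spray can 64 mm across, 170 mm tall; origin under its foot
- tape_measure: bystander, a red tape measure 70 x 45 x 60 mm; origin under its middle
- spanner: bystander, a steel spanner 190 mm long lying on the bench; origin at its middle
- screwdriver: bystander, a screwdriver 200 mm long lying on the bench; origin at its middle
- mallet: bystander, a hammer 240 mm long lying on the bench; origin at its middle

How it is judged (in metres and radians):
On the way, in this order (a step that is already met when the one before it is completed fails the run):
1. the knob has clicked over and the gate is open (value of joint knob above 1.15 rad), for 0.3 s.
2. every worn disc has dropped into the chute while the gate is open (x of disc1 in the frame of stand between -0.09 and 0.31 m and y of disc1 in the frame of stand between -0.33 and -0.18 m and height (world z) of each of disc1, disc2, disc3, disc4, disc5 below 0.12 m and x of disc2 in the frame of stand between -0.09 and 0.31 m and y of disc2 in the frame of stand between -0.33 and -0.18 m and x of disc3 in the frame of stand between -0.09 and 0.31 m and y of disc3 in the frame of stand between -0.33 and -0.18 m and x of disc4 in the frame of stand between -0.09 and 0.31 m and y of disc4 in the frame of stand between -0.33 and -0.18 m and x of disc5 in the frame of stand between -0.09 and 0.31 m and y of disc5 in the frame of stand between -0.33 and -0.18 m and value of joint knob above 1.15 rad), for 0.3 s.
At the end, for the whole second after the job is handed in: every disc lies in the chute or its tray (within the chute and tray walls, its middle lower than 120 mm above the bench), at rest; the knob is back at 0 (below 0.15 rad); the hub stands upright (within 0.1 rad) and at rest on the pad, its middle within 35 mm of the pad's (x of disc1 in the frame of stand between -0.09 and 0.31 m and y of disc1 in the frame of stand between -0.33 and -0.18 m and height (world z) of each of disc1, disc2, disc3, disc4, disc5 below 0.12 m and x of disc2 in the frame of stand between -0.09 and 0.31 m and y of disc2 in the frame of stand between -0.33 and -0.18 m and x of disc3 in the frame of stand between -0.09 and 0.31 m and y of disc3 in the frame of stand between -0.33 and -0.18 m and x of disc4 in the frame of stand between -0.09 and 0.31 m and y of disc4 in the frame of stand between -0.33 and -0.18 m and x of disc5 in the frame of stand between -0.09 and 0.31 m and y of disc5 in the frame of stand between -0.33 and -0.18 m and value of joint knob below 0.15 rad and horizontal distance between hub and pad_top below 0.035 m and z of hub in the frame of pad_top between -0.006 and 0.006 m and angle between hub's own z axis and vertical below 0.1 rad and linear speed of hub below 0.02 m/s and linear speed of each of disc1, disc2, disc3, disc4, disc5 below 0.03 m/s); the robot touches nothing.
It fails at once if the hub tips over (angle between hub's own z axis and vertical above 0.7 rad).
It fails at once if a disc is lifted more than 70 mm above the ledge instead of being pushed (height (world z) of any of disc1, disc2, disc3, disc4, disc5 above 0.25 m).
It fails at once if one of the other things on the bench is shifted by more than 30 mm (distance of any of spray_can, tape_measure, spanner, screwdriver, mallet from where it was at the start of the episode above 0.03 m).
Of disc1, disc2, disc3, disc4, disc5 only 3 to 5 are there at a start; the rules pass over those that are not, and their reading is None.
At some moment in a run one of disc1, disc2, disc3, disc4, disc5 may be knocked a few centimetres aside while the robot is not near it.
It also fails if it takes over 210 s, if anything falls off the work surface, if the arm or the gripper's body presses on something with over 40 N, if the wrist force passes 120 N, or if a joint passes its speed limit or range.

### The arm

A 6-joint arm with a two-finger parallel gripper is mounted at the origin on the work surface. World frame = base frame: x ahead of the robot, y to its left, z up, the work surface at z = 0. Lengths are in m, angles in degrees, forces in N, time in s.
With the tool pointing down it reaches from about 0.425 to 0.95 m from the base axis. Payload 3.5 kg.
Tool frame: the origin (TCP) lies at the very end of the fingers, on their centre line; the grasp point (between the pads) lies 19 mm behind it; x points along the fingers, z is the direction in which the jaws open and shut, and the axes are right-handed (so a half turn about x gives the same grasp; the last joint's range is limited). The gripper opens to 85 mm and grips with 20 to 120 N. Pads are 22 mm wide; open, the fingers measure 114 mm over their backs; the gripper's body (76 mm by 85 mm) begins 54 mm behind the grasp point. The pads swing forward as they close: fully open they stand 13 mm farther back than shut.
Start: joints at [59.702, 16.404, 90.338, -0, 73.258, -8.594], TCP at [0.25, 0.627, 0.231] pointing down, gripper open.
Joint ranges: [-158.93, 158.93], [-51.34, 127.21], [12.03, 142.37], [-87.48, 267.48], [13.55, 161.25], [-162.69, 162.69]. Speed limits (degrees/s): [159.86, 159.86, 180, 180, 180, 180].

### API

Orientations are given as [roll, pitch, yaw] about the fixed x, y, z axes, in that order (R = Rz(yaw) Ry(pitch) Rx(roll)).
In Python, from rig import telemetry, imaging, ctrl gives the robot as it stands.
- The arm moves only by the shell command python3 -m crank 'ROWS'. ROWS is text: rows parted by semicolons, each of 7 numbers parted by spaces: the turn, a rotation vector about the tool's x, y, z in degrees, then the shift along the tool's x, y, z in m, then the opening, from -1 (shut) to 1 (fully open). In form: wx wy wz dx dy dz jaw; .... A call has 1 to 10 rows; each row shifts and turns the commanded pose from where the row before left it, along the tool's axes as they then stand; what a row does not reach is not made up. A row lasts 1/8 s, in which the tool goes at most 62.5 mm and 10.7 degrees, less where a joint would pass 70% of its speed; a pose out of reach is approached as far as the arm can. A call is refused whole if a number of a shift passes 0.0625 or a number of a turn 10.7, either way. A call with a gripper value outside its range is refused whole. The fingers move at their own pace and stop on an object; the grip force is fixed at half the most. Time passes only in rows, so rows that do not move let the fingers close. It gives the time, the measured TCP pose, the force and the opening at its end, in the units of the state.
- telemetry.get_state(): the state, without advancing time (a new reading comes with each control period).
- imaging.get_image(name): name is "scene" or "top"; returns a dict with "color" (420x560x3 uint8, red, green, blue), "fx", "fy", "cx", "cy" (pixels), "D" ([k1, k2, p1, p2, k3] as OpenCV has them; the pictures are not rectified), "xyz" and "orientation" of the camera in the world. Camera axes: x right, y down, z forward; pixel columns grow to the right and rows downward; lengths in m; the calibration is good to about 2 mm. A picture is of the moment at which its call begins. There is no depth.
- ctrl.finish_job(): hands the job in, once; it reports no verdict.
The state is a dict: "time_s": time; "joint_positions": joint angles; "joint_velocities": joint speeds; "joint_torque": joint torques, N m; "eef_pos": TCP position; "ee_rot": TCP orientation; "ft_force": force on the tool from outside, world axes, zero at the start; "wrist_torque": the same for the moment, N m; "finger_gap": finger opening in m.
Only numpy, scipy, OpenCV 4.12 (cv2) and the standard library are available. Lean on these libraries where they do the work, as an engineer would, in place of code of your own. Each camera call takes 0.05 s, during which the arm holds its last target. There are 200 camera calls.

## Working session

There is one attempt and no reset: what is moved stays moved. The work goes in short steps, Python scripts to look and compute and a shell command to move; the robot and the scene stay as the last step left them, time stands still between calls to the robot, and variables do not carry over. Pictures are saved under pics/ and viewed, about 12 in all and at most 16, crops included, and the job is handed in when it is done.

```bash
mkdir -p pics; ls; python3 - <<'E'
from rig import telemetry, imaging
import cv2
print(telemetry.get_state())
for n in("scene","top"):
    d=imaging.get_image(n); cv2.imwrite(f"pics/{n}0.png",d["color"][:,:,::-1]); print({k:v for k,v in d.items() if k!="color"})
E
```

```text
pics
{'time_s': 0.0, 'joint_positions': array([ 5.97014056e+01,  1.64559427e+01,  9.04242454e+01, -4.71200777e-04,
        7.32564822e+01, -8.59258462e+00]), 'joint_velocities': array([ 0.03991932,  0.07667183, -0.01938388, -0.04790229,  0.07373133,
       -0.05087885]), 'joint_torque': array([-1.77423597e-03, -4.05997217e+01, -2.92618150e+01, -1.83981615e-04,
        6.00589468e-03,  1.03499417e-05]), 'eef_pos': array([0.24926306, 0.62658019, 0.22990446]), 'ee_rot': array([ 171.59644348,   89.86332899, -120.10943   ]), 'ft_force': array([ 0.08170292, -0.64299721,  0.20886223]), 'wrist_torque': array([-0.02576567, -0.00260466, -0.04694784]), 'finger_gap': 0.08559940091350451}
{'fx': 455.0881578921428, 'fy': 455.0881578921428, 'cx': 282.6627383788678, 'cy': 208.79820766053467, 'D': array([-0.11835339,  0.        ,  0.        ,  0.        ,  0.        ]), 'xyz': array([0.98854527, 0.86040116, 1.0898102 ]), 'orientation': array([-135.12293728,   -0.65667365,  151.46259101])}
{'fx': 505.53437506951207, 'fy': 505.53437506951207, 'cx': 275.85079753484547, 'cy': 204.99600930033714, 'D': array([0.02331819, 0.        , 0.        , 0.        , 0.        ]), 'xyz': array([0.41721441, 0.06654543, 1.70498471]), 'orientation': array([-175.50620643,   -0.95856901,  -89.98613199])}
```

View pics/top0.png

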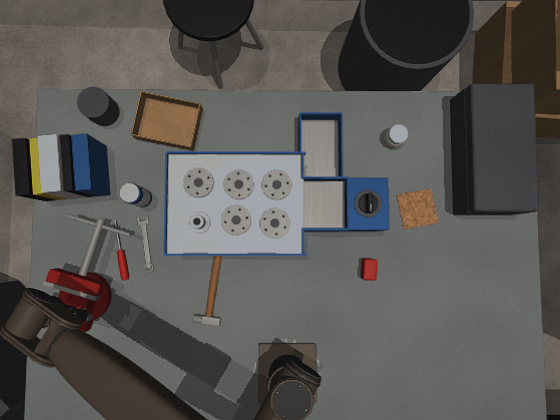

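View pics/scene0.png

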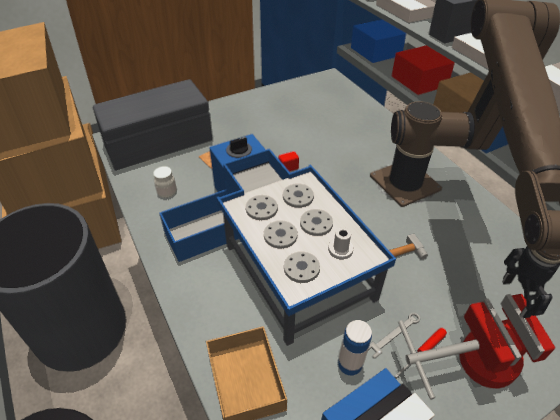

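Top view (up is world +x, left is world +y): ledge at about (165–303, 152–255), hub at (199,222). Five discs at about (198,182), (238,184), (276,184), (236,219) and (275,222). Knob at (367,204), pad at (418,208). I'll enlarge it to pick corners.

```bash
cat > h.py <<'E'
import numpy as np, cv2
from scipy.spatial.transform import Rotation as Ro
from rig import telemetry, imaging
def shot(n,save=None):
    d=imaging.get_image(n)
    if save: cv2.imwrite(f"pics/{save}.png",d["color"][:,:,::-1])
    return d
def KRT(d):
    K=np.array([[d["fx"],0,d["cx"]],[0,d["fy"],d["cy"]],[0,0,1.]])
    return K,Ro.from_euler("xyz",d["orientation"],degrees=True).as_matrix(),np.array(d["xyz"])
def ray(d,uv,z):
    K,R,t=KRT(d); p=cv2.undistortPoints(np.array(uv,float).reshape(-1,1,2),K,d["D"]).reshape(-1,2)
    r=np.c_[p,np.ones(len(p))]@R.T
    return t+r*((z-t[2])/r[:,2])[:,None]
def proj(d,P):
    K,R,t=KRT(d); return cv2.projectPoints((np.array(P,float)-t)@R,np.zeros(3),np.zeros(3),K,d["D"])[0].reshape(-1,2)
E
python3 - <<'E'
from h import *
d=shot("top"); c=d["color"][100:270,150:450,::-1]
cv2.imwrite("pics/crop1.png",cv2.resize(c,None,fx=2.6,fy=2.6,interpolation=cv2.INTER_CUBIC))
g=cv2.cvtColor(c,cv2.COLOR_BGR2GRAY)
hc=cv2.HoughCircles(g,cv2.HOUGH_GRADIENT,1,25,param1=100,param2=12,minRadius=12,maxRadius=19)
print(hc[0]+[150,100,0])
E
```

```text
[[198.5        182.5         16.        ]
 [276.5        184.5         15.        ]
 [238.5        183.5         14.89999962]
 [274.5        223.5         15.5       ]
 [234.5        217.5         13.80000019]
 [392.5        135.5         13.19999981]
 [367.5        200.5         12.25      ]]
```

View pics/crop1.png

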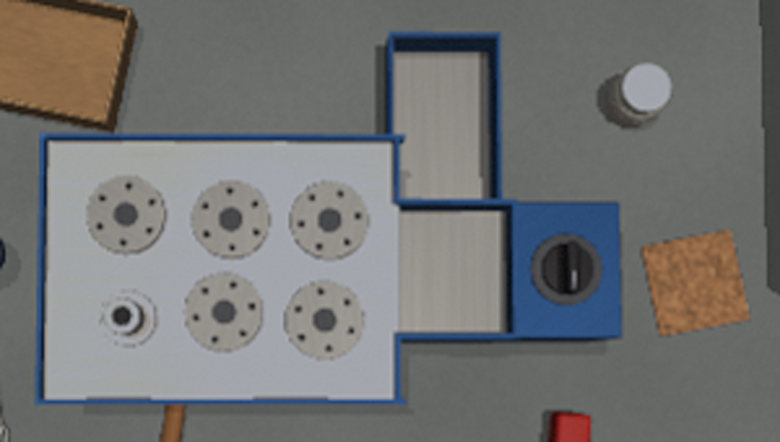

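```bash
python3 - <<'E'
from h import *
d=shot("top")
px=lambda a:np.array(a,float)/2.6+[150,100]-.3
m=[(-0.156,.226),(.156,.226),(-.08,-.45),(.08,-.45)]
w=np.r_[ray(d,px([(36,404),(40,134)]),.198),ray(d,px([(622,337),(620,202)]),.18)][:,:2]
m=np.array(m); A=m-m.mean(0);B=w-w.mean(0)
th=np.arctan2((A[:,0]*B[:,1]-A[:,1]*B[:,0]).sum(),(A*B).sum())
R=np.array([[np.cos(th),-np.sin(th)],[np.sin(th),np.cos(th)]]); o=w.mean(0)-R@m.mean(0)
print("th deg",np.degrees(th),"o",o,"res mm",1e3*(w-(m@R.T+o)))
S=lambda p:(p[:,:2]-o)@R
print("knob world, stand",o+R@[0,-.385],S(ray(d,px([(567,268)]),.224)))
print("discs stand\n",S(ray(d,px([(126,214),(231,219),(330,219),(224,312),(324,320)]),.192)).round(4))
h=ray(d,px([(121,316)]),.245); print("hub",h,S(h)); f=ray(d,px([(129,318)]),.192);print(f,S(f))
p=ray(d,px([(641,246),(731,230),(750,319),(661,336)]),.005); print("pad",p.mean(0),S(p.mean(0)[None]),np.degrees(np.arctan2(*(p[1]-p[0])[1::-1])))
s=telemetry.get_state(); print(Ro.from_euler("xyz",s["ee_rot"],degrees=True).as_matrix().round(3))
# tie to scene
q=shot("scene")
P=lambda a,z:[*(o+R@a),z]
print(proj(q,[P((.156,.226),.198),P((-.156,.226),.198),P((.08,-.45),.18)]))
E
```

```text
th deg 0.09031650997711914 o [0.54223589 0.14819254] res mm [[ 0.93519942 -0.99435184]
 [-0.92555899 -0.64035307]
 [ 0.94384875  1.13701275]
 [-0.95348917  0.49769217]]
knob world, stand [ 0.54284278 -0.23680698] [[-0.00221837 -0.37731288]]
discs stand
 [[ 0.063   0.1264]
 [ 0.0573  0.0052]
 [ 0.0574 -0.1093]
 [-0.0504  0.0128]
 [-0.0597 -0.1023]]
hub [[0.48468965 0.27150445 0.245     ]] [[-0.05735179  0.12340247]]
[[0.48484876 0.26976299 0.192     ]] [[-0.05719543  0.12166076]]
pad [ 0.54003827 -0.44021258  0.005     ] [[-0.00312514 -0.58840093]] -79.82463746497537
[[-0.001 -0.929  0.37 ]
 [-0.001  0.37   0.929]
 [-1.     0.    -0.001]]
[[288.35212642 309.02845622]
 [396.23377978 258.19997471]
 [208.24536887 145.71260741]]
```

```bash
python3 -m crank '10.7 0 0 -0.01 0 0 1; 10.7 0 0 -0.01 0 0 1; 10.7 0 0 -0.01 0 0 1; 10.7 0 0 -0.01 0 0 1; 10.7 0 0 -0.01 0 0 1; 10.7 0 0 -0.01 0 0 1; 4.1 0 0 -0.01 0 0 1'; python3 -m crank '0 0 0 0 -0.0357 0.0236 1; 0 0 0 0 -0.0357 0.0236 1; 0 0 0 0 -0.0357 0.0236 1; 0 0 0 0 -0.0357 0.0236 1; 0 0 0 0 -0.0357 0.0236 1; 0 0 0 0 -0.0357 0.0236 1; 0 0 0 0 -0.0357 0.0236 1; 0 0 0 0 -0.0357 0.0236 1; 0 0 0 0 -0.0357 0.0236 1; 0 0 0 0 -0.0357 0.0236 1'; python3 -m crank '0 0 0 0 0 0 1; 0 0 0 0 0 0 1'; python3 -c "
from h import *
s=telemetry.get_state(); print(Ro.from_euler('xyz',s['ee_rot'],degrees=True).as_matrix().round(3))"
```

```text
time_s: 1.12
eef_pos: [0.2495, 0.627, 0.3014]
ee_rot: [-120.1, 90.0, -120.3]
ft_force: [0.3, 0.3, -0.5]
finger_gap: 0.0857
time_s: 2.38
eef_pos: [0.4861, 0.2689, 0.3013]
ee_rot: [38.1, 90.0, 38.1]
ft_force: [0.2, -0.2, -0.2]
finger_gap: 0.0851
time_s: 2.62
eef_pos: [0.4853, 0.2704, 0.3012]
ee_rot: [138.0, 90.0, 138.0]
ft_force: [-1.0, -0.2, -0.7]
finger_gap: 0.0855
[[-0.  0.  1.]
 [ 0.  1. -0.]
 [-1.  0. -0.]]
```

```bash
python3 -m crank '0 0 0 0.02 0 0 1; 0 0 0 0.02 0 0 1; 0 0 0 0.02 0 0 1; 0 0 0 0.02 0 0 1; 0 0 0 0.015 0 0 1; 0 0 0 0 0 0 1; 0 0 0 0 0 0 -1; 0 0 0 0 0 0 -1; 0 0 0 0 0 0 -1; 0 0 0 0 0 0 -1';python3 -m crank '0 0 0 0 0 0 -1; 0 0 0 0 0 0 -1; 0 0 0 0 0 0 -1; 0 0 0 0 0 0 -1'
```

```text
time_s: 3.88
eef_pos: [0.4862, 0.2704, 0.2076]
ee_rot: [21.4, 89.9, 21.4]
ft_force: [0.8, -0.0, 3.3]
finger_gap: 0.0391
time_s: 4.38
eef_pos: [0.4862, 0.2704, 0.2076]
ee_rot: [19.3, 89.9, 19.3]
ft_force: [0.1, -0.0, 6.1]
finger_gap: 0.0389
```

```bash
python3 -m crank '0 0 0 -0.005 0 0 -1; 0 0 0 -0.015 0 0 -1; 0 0 0 -0.02 0 0 -1; 0 0 0 -0.02 0 0 -1; 0 0 0 -0.02 0 0 -1; 0 0 0 -0.02 0 0 -1; 0 0 0 0 0 0 -1'; python3 -m crank '0 0 0 0 -0.015 0.0027 -1; 0 0 0 0 -0.03 0.0027 -1; 0 0 0 0 -0.035 0.0027 -1; 0 0 0 0 -0.035 0.0027 -1; 0 0 0 0 -0.035 0.0027 -1; 0 0 0 0 -0.035 0.0027 -1; 0 0 0 0 -0.035 0.0027 -1; 0 0 0 0 -0.035 0.0027 -1; 0 0 0 0 -0.035 0.0027 -1; 0 0 0 0 -0.035 0.0027 -1';  python3 -m crank '0 0 0 0 -0.035 0.0027 -1; 0 0 0 0 -0.035 0.0027 -1; 0 0 0 0 -0.035 0.0027 -1; 0 0 0 0 -0.035 0.0027 -1; 0 0 0 0 -0.035 0.0027 -1; 0 0 0 0 -0.035 0.0027 -1; 0 0 0 0 -0.035 0.0027 -1; 0 0 0 0 -0.035 0.0027 -1; 0 0 0 0 -0.035 0.0027 -1; 0 0 0 0 -0.035 0.0027 -1';python3 -m crank '0 0 0 0 -0.02 0 -1; 0 0 0 0 -0.015 0 -1; 0 0 0 0 0 0 -1; 0 0 0 0 0 0 -1'; python3 - <<'E'
from h import *
shot("scene","s2")
E
```

```text
time_s: 5.25
eef_pos: [0.4866, 0.2705, 0.3095]
ee_rot: [18.5, 89.7, 18.5]
ft_force: [-0.4, -0.5, -3.3]
finger_gap: 0.0386
time_s: 6.5
eef_pos: [0.5115, -0.0567, 0.3047]
ee_rot: [172.3, 89.8, 172.2]
ft_force: [0.0, 0.4, -4.3]
finger_gap: 0.0384
time_s: 7.75
eef_pos: [0.5382, -0.4064, 0.3042]
ee_rot: [141.9, 89.8, 141.9]
ft_force: [-0.4, 0.5, -4.0]
finger_gap: 0.0392
time_s: 8.25
eef_pos: [0.5397, -0.4389, 0.3064]
ee_rot: [93.9, 90.0, 93.9]
ft_force: [1.0, 0.5, -4.8]
finger_gap: 0.0389
```

View pics/s2.png

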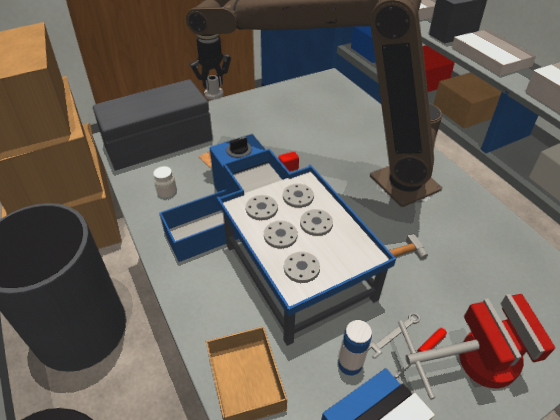

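The hub is held upright at about (213,85). Next I lower it onto the pad.

```bash
python3 -m crank '0 0 0 0.02 0 0 -1; 0 0 0 0.035 0 0 -1; 0 0 0 0.035 0 0 -1; 0 0 0 0.035 0 0 -1; 0 0 0 0.035 0 0 -1; 0 0 0 0.035 0 0 -1; 0 0 0 0.03 0 0 -1; 0 0 0 0.025 0 0 -1; 0 0 0 0.013 0 0 -1; 0 0 0 0 0 0 -1'; python3 -m crank '0 0 0 0.003 0 0 -1; 0 0 0 0.002 0 0 -1; 0 0 0 0.002 0 0 -1; 0 0 0 0 0 0 -1'
```

```text
time_s: 9.55
eef_pos: [0.5388, -0.4387, 0.0415]
ee_rot: [132.6, 89.8, 132.6]
ft_force: [-0.1, 0.3, -4.2]
finger_gap: 0.0387
time_s: 10.05
eef_pos: [0.5395, -0.4399, 0.0364]
ee_rot: [-31.6, 90.0, -31.6]
ft_force: [-0.0, -0.3, -4.5]
finger_gap: 0.039
```

```bash
python3 -m crank '0 0 0 0.0015 0 0 -1; 0 0 0 0.0015 0 0 -1; 0 0 0 0 0 0 -1'; python3 -m crank '0 0 0 0.001 0 0 -1; 0 0 0 0 0 0 -1'
```

```text
time_s: 10.42
eef_pos: [0.5394, -0.4397, 0.033]
ee_rot: [130.0, 90.0, 130.0]
ft_force: [-0.4, 0.2, -4.3]
finger_gap: 0.039
time_s: 10.68
eef_pos: [0.5396, -0.44, 0.0327]
ee_rot: [-62.2, 90.0, -62.2]
ft_force: [-1.4, 1.6, -2.6]
finger_gap: 0.0387
```

```bash
python3 -m crank '0 0 0 0 0 0 1; 0 0 0 0 0 0 1; 0 0 0 0 0 0 1; 0 0 0 0 0 0 1; 0 0 0 -0.02 0 0 1; 0 0 0 -0.03 0 0 1; 0 0 0 -0.04 0 0 1; 0 0 0 -0.06 0 0 1; 0 0 0 -0.06 0 0 1; 0 0 0 -0.06 0 0 1'; python3 -m crank '-10 0 0 0 0 0 0; -10 0 0 0 0 0 0; -10 0 0 0 0 0 0; -10 0 0 0 0 0 0; -10 0 0 0 0 0 0; -10 0 0 0 0 0 0; -10 0 0 0 0 0 0; -10 0 0 0 0 0 0; -10 0 0 0 0 0 0; 0 0 0 0 0 0 0'; python3 -c "
from h import *
s=telemetry.get_state(); print(Ro.from_euler('xyz',s['ee_rot'],degrees=True).as_matrix().round(3))"
```

```text
time_s: 11.92
eef_pos: [0.5394, -0.4397, 0.3063]
ee_rot: [-48.0, 89.9, -48.0]
ft_force: [1.0, 0.1, -0.5]
finger_gap: 0.0855
time_s: 13.18
eef_pos: [0.5395, -0.4398, 0.304]
ee_rot: [-137.3, 89.9, -47.4]
ft_force: [0.2, 0.1, 0.5]
finger_gap: 0.0425
[[ 0.001 -1.     0.002]
 [-0.001  0.002  1.   ]
 [-1.    -0.001 -0.001]]
```

```bash
python3 -m crank '0 0 0 0 -0.003 0.02 0; 0 0 0 0 0 0.035 0; 0 0 0 0 0 0.035 0; 0 0 0 0 0 0.035 0; 0 0 0 0 0 0.035 0; 0 0 0 0 0 0.028 0; 0 0 0 0 0 0.015 0; 0 0 0 0 0 0 0; 0 0 0 0 0 0 0'; python3 - <<'E'
from h import *
a=shot("top","t3")["color"]; b=shot("scene")["color"]
i=cv2.resize(a[130:270,240:460],None,fx=2.5,fy=2.5); j=cv2.resize(b[60:220,180:330],None,fx=2.19,fy=2.19)[:350]
cv2.imwrite("pics/c3.png",np.hstack([i[:, :460],j])[:,:,::-1])
E
```

```text
time_s: 14.3
eef_pos: [0.5425, -0.2374, 0.3024]
ee_rot: [-166.4, 90.0, -76.4]
ft_force: [-0.2, 0.1, -0.5]
finger_gap: 0.0426
```

View pics/c3.png

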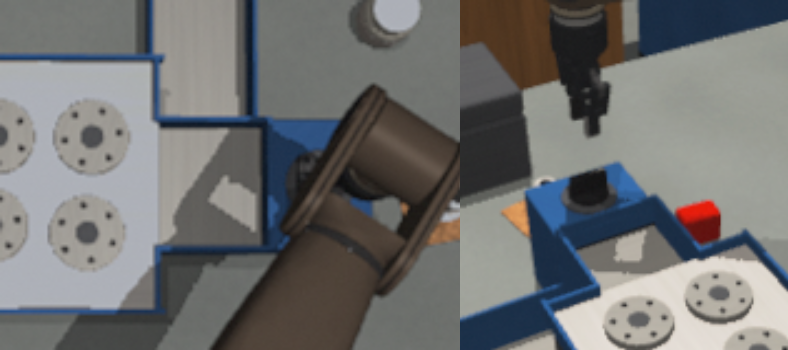

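The fingers hang straight over the knob and the hub's top shows upright behind the housing. I go down and grip.

```bash
python3 -m crank '0 0 0 0.025 0 0 0; 0 0 0 0.025 0 0 0; 0 0 0 0.02 0 0 0; 0 0 0 0.015 0 0 0; 0 0 0 0.01 0 0 0; 0 0 0 0.005 0 0 0; 0 0 0 0 0 0 0'; python3 -m crank '0 0 0 0 0 0 -1; 0 0 0 0 0 0 -1; 0 0 0 0 0 0 -1; 0 0 0 0 0 0 -1'
```

```text
time_s: 15.28
eef_pos: [0.5427, -0.2369, 0.2025]
ee_rot: [-127.6, 90.0, -37.6]
ft_force: [-0.2, -1.0, -0.5]
finger_gap: 0.0425
time_s: 15.78
eef_pos: [0.5429, -0.2376, 0.2034]
ee_rot: [-142.6, 89.9, -52.6]
ft_force: [-0.2, -2.5, 3.7]
finger_gap: 0.0128
```

```bash
python3 -m crank '5 0 0 0 0 0 -1; 8 0 0 0 0 0 -1; 8 0 0 0 0 0 -1; 8 0 0 0 0 0 -1; 8 0 0 0 0 0 -1; 8 0 0 0 0 0 -1; 8 0 0 0 0 0 -1; 8 0 0 0 0 0 -1; 8 0 0 0 0 0 -1; 5 0 0 0 0 0 -1'; python3 -m crank '1 0 0 0 0 0 -1; 0 0 0 0 0 0 -1; 0 0 0 0 0 0 0; 0 0 0 0 0 0 0; 0 0 0 0 0 0 0; 0 0 0 0 0 0 0; 0 0 0 -0.03 0 0 0; 0 0 0 -0.04 0 0 0; 0 0 0 -0.04 0 0 0'; python3 - <<'E'
from h import *
s=telemetry.get_state(); print(Ro.from_euler('xyz',s['ee_rot'],degrees=True).as_matrix().round(3))
a=shot("top","t4")["color"]; b=shot("scene")["color"]
i=cv2.resize(a[130:270,240:460],None,fx=2.5,fy=2.5); j=cv2.resize(b[60:220,180:330],None,fx=2.19,fy=2.19)[:350]
cv2.imwrite("pics/c4.png",np.hstack([i[:, :460],j])[:,:,::-1])
E
```

```text
time_s: 17.02
eef_pos: [0.5435, -0.237, 0.2034]
ee_rot: [-24.6, 89.8, -8.8]
ft_force: [-0.1, -0.3, 3.3]
finger_gap: 0.0124
time_s: 18.15
eef_pos: [0.5423, -0.2367, 0.3131]
ee_rot: [130.5, 89.9, 145.4]
ft_force: [0.8, 0.2, -0.2]
finger_gap: 0.0427
[[-0.001 -0.259  0.966]
 [ 0.001  0.966  0.259]
 [-1.     0.001 -0.001]]
```

View pics/c4.png

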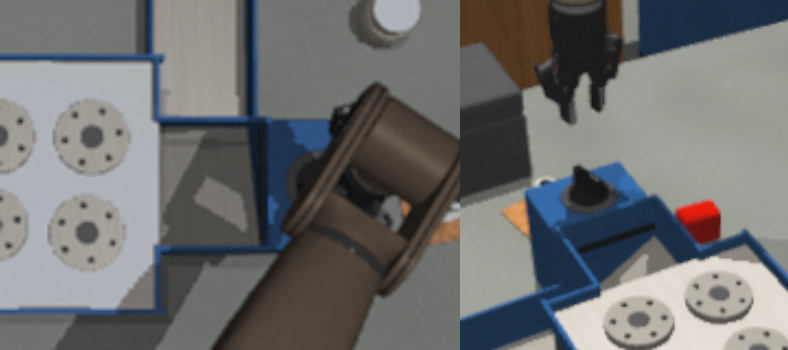

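The gate is open and the knob has turned over. I align the tool with the stand, then move over the near disc with the jaws shut, to drag it clear from above.

```bash
python3 -m crank '7.5 0 0 0 0 0 -1; 7.5 0 0 0 0 0 -1; 0 0 0 0 0.035 0.007 -1; 0 0 0 0 0.035 0.007 -1; 0 0 0 0 0.035 0.007 -1; 0 0 0 0 0.035 0.007 -1; 0 0 0 0 0.035 0.007 -1; 0 0 0 0 0.035 0.007 -1; 0 0 0 0 0.035 0.007 -1; 0 0 0 0 0.0306 0.008 -1'; python3 -m crank '0 0 0 0.03 0 0 -1; 0 0 0 0.03 0 0 -1; 0 0 0 0.03 0 0 -1; 0 0 0 0.02 0 0 -1; 0 0 0 0 0 0 -1'; python3 -m crank '0 0 0 0.004 0 0 -1; 0 0 0 0 0 0 -1'
```

```text
time_s: 19.5
eef_pos: [0.5992, 0.0401, 0.3109]
ee_rot: [174.3, 89.9, 174.3]
ft_force: [0.0, -1.1, 0.3]
finger_gap: -0.0001
time_s: 20.12
eef_pos: [0.5982, 0.0388, 0.1997]
ee_rot: [174.4, 89.7, 174.4]
ft_force: [0.1, 0.2, -0.6]
finger_gap: -0.0
time_s: 20.38
eef_pos: [0.6002, 0.0386, 0.1995]
ee_rot: [-6.3, 89.9, -6.3]
ft_force: [0.3, -0.3, 0.3]
finger_gap: -0.0
```

```bash
for i in 1 2 3; do python3 -m crank '0 0 0 0.002 0 0 -1; 0 0 0 0 0 0 -1' | egrep 'pos|ft'; done
```

```text
eef_pos: [0.5997, 0.0387, 0.1967]
ft_force: [-0.0, -0.1, 0.0]
eef_pos: [0.5994, 0.0387, 0.1941]
ft_force: [0.7, 0.8, -0.5]
eef_pos: [0.5995, 0.0387, 0.1922]
ft_force: [-0.4, 0.7, 0.6]
```

```bash
for i in 1 2; do python3 -m crank '0 0 0 0.001 0 0 -1; 0 0 0 0 0 0 -1' | egrep 'pos|ft'; done
```

```text
eef_pos: [0.5996, 0.0387, 0.1921]
ft_force: [-2.5, 0.0, 4.2]
eef_pos: [0.5996, 0.0387, 0.1921]
ft_force: [-3.5, 1.0, 7.6]
```

```bash
python3 -m crank '0 0 0 0.0015 0 0 -1; 0 0 0 0 -0.003 -0.0022 -1; 0 0 0 0 -0.006 -0.0045 -1; 0 0 0 0 -0.0076 -0.0057 -1'; python3 -m crank '0 0 0 0 -0.0076 -0.0057 -1; 0 0 0 0 -0.0076 -0.0057 -1; 0 0 0 0 -0.0076 -0.0057 -1; 0 0 0 0 -0.0076 -0.0057 -1; 0 0 0 0 -0.007 -0.0053 -1; 0 0 0 0 -0.0067 -0.005 -1; 0 0 0 0 0 0 -1'; python3 - <<'E'
from h import *
b=shot("scene")["color"]
cv2.imwrite("pics/c5.png",cv2.resize(b[110:310,180:410],None,fx=2.5,fy=2.5)[:,:,::-1])
E
```

```text
time_s: 22.12
eef_pos: [0.5899, 0.0229, 0.1921]
ee_rot: [10.8, 89.5, 10.8]
ft_force: [2.2, 3.3, 7.8]
finger_gap: -0.0001
time_s: 23.0
eef_pos: [0.5563, -0.0223, 0.192]
ee_rot: [-3.3, 89.6, -3.4]
ft_force: [0.2, 0.7, 8.1]
finger_gap: 0.0
```

View pics/c5.png

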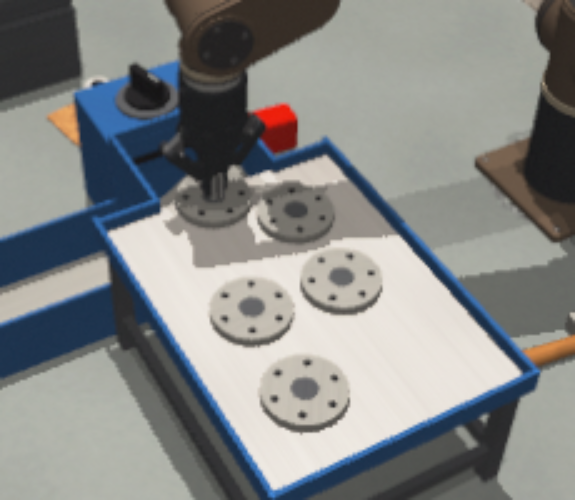

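The drag works: the disc moved with the shut fingertips. I carry on past the edge.

```bash
python3 -m crank '0 0 0 0 -0.004 -0.001 -1; 0 0 0 0 -0.007 -0.002 -1; 0 0 0 0 -0.007 -0.002 -1; 0 0 0 0 -0.007 -0.001 -1; 0 0 0 0 -0.007 0 -1; 0 0 0 0 -0.007 0 -1; 0 0 0 0 -0.007 0 -1; 0 0 0 -0.02 0 0 -1; 0 0 0 -0.03 0 0 -1; 0 0 0 0 0 0 -1'; python3 - <<'E'
from h import *
b=shot("scene")["color"]
cv2.imwrite("pics/c6.png",cv2.resize(b[110:310,150:410],None,fx=2.5,fy=2.5)[:,:,::-1])
E
```

```text
time_s: 24.3
eef_pos: [0.5499, -0.0682, 0.2429]
ee_rot: [-14.2, 89.6, -14.2]
ft_force: [0.3, -0.3, -1.0]
finger_gap: 0.0002
```

View pics/c6.png

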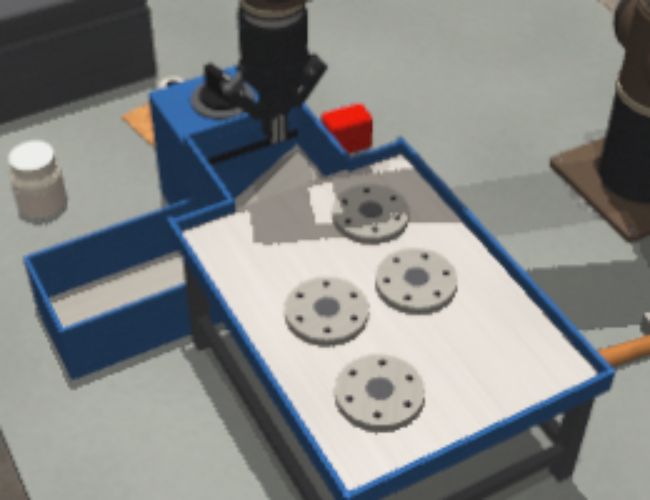

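The first disc has dropped. Four remain, with middles at crop (371,209), (416,276), (326,307) and (379,388).

```bash
python3 - <<'E'
from h import *
d=shot("scene")
p=np.array([(371,209),(416,276),(326,307),(379,388)])/2.5+[150,110]-.3
w=ray(d,p,.192); print(w.round(4), (w[:,:2]-[.5422,.1482]).round(4))
print(telemetry.get_state()["eef_pos"])
E
```

```text
[[0.4829 0.0453 0.192 ]
 [0.4927 0.1606 0.192 ]
 [0.6007 0.1545 0.192 ]
 [0.6055 0.2745 0.192 ]] [[-0.0593 -0.1029]
 [-0.0495  0.0124]
 [ 0.0585  0.0063]
 [ 0.0633  0.1263]]
[ 0.54808601 -0.06774289  0.23921459]
```

```bash
python3 -m crank '0 0 0 0 0.02 -0.0115 -1; 0 0 0 0 0.03 -0.018 -1; 0 0 0 0 0.03 -0.018 -1; 0 0 0 0 0.02 -0.011 -1; 0 0 0 0 0.0136 -0.007 -1; 0 0 0 0.02 0 0 -1; 0 0 0 0.02 0 0 -1; 0 0 0 0.005 0 0 -1; 0 0 0 0.003 0 0 -1; 0 0 0 0.0022 0 0 -1'; python3 -m crank '0 0 0 0 0 0 -1'
```

```text
time_s: 25.65
eef_pos: [0.4833, 0.0456, 0.192]
ee_rot: [-6.8, 90.0, -6.8]
ft_force: [-7.2, 1.0, 15.3]
finger_gap: -0.0001
time_s: 25.78
eef_pos: [0.4835, 0.0456, 0.192]
ee_rot: [-5.9, 89.9, -5.9]
ft_force: [-4.4, 0.5, 9.5]
finger_gap: 0.0001
```

```bash
python3 -m crank '0 0 0 0.0003 -0.0035 0.0027 -1; 0 0 0 0 -0.0065 0.0047 -1; 0 0 0 0 -0.0075 0.0057 -1; 0 0 0 0 -0.0075 0.0057 -1; 0 0 0 0 -0.0075 0.0057 -1; 0 0 0 0 -0.0075 0.0057 -1; 0 0 0 0 -0.0075 0.0057 -1; 0 0 0 0 -0.0075 0.0057 -1; 0 0 0 0 -0.0075 0.0057 -1'; python3 -m crank '0 0 0 0 -0.007 0.003 -1; 0 0 0 0 -0.007 0.001 -1; 0 0 0 0 -0.007 0 -1; 0 0 0 0 -0.007 0 -1; 0 0 0 0 -0.007 0 -1; 0 0 0 0 -0.007 0 -1; 0 0 0 0 -0.007 0 -1; 0 0 0 -0.02 0 0 -1; 0 0 0 -0.03 0 0 -1; 0 0 0 0 0 0 -1'; python3 - <<'E'
from h import *
b=shot("scene")["color"]
cv2.imwrite("pics/c7.png",cv2.resize(b[110:310,150:410],None,fx=2.5,fy=2.5)[:,:,::-1])
E
```

```text
time_s: 26.9
eef_pos: [0.5316, -0.0164, 0.192]
ee_rot: [22.5, 89.8, 22.5]
ft_force: [-1.8, 4.3, 9.4]
finger_gap: 0.0004
time_s: 28.15
eef_pos: [0.5351, -0.0662, 0.2406]
ee_rot: [-8.5, 89.7, -8.5]
ft_force: [-0.4, -0.3, -0.2]
finger_gap: -0.0
```

View pics/c7.png

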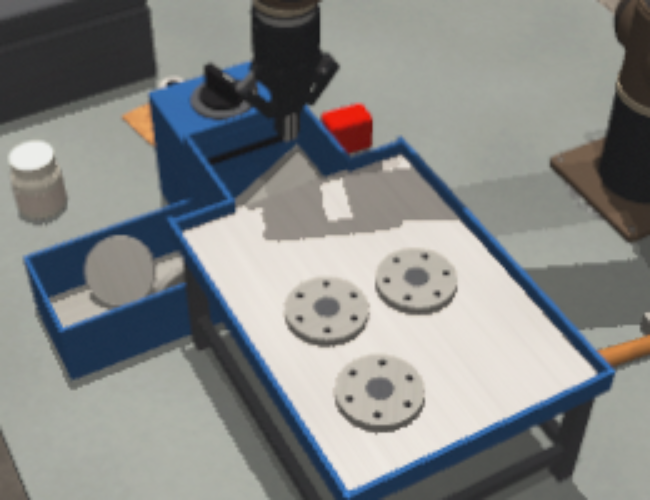

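```bash
python3 -m crank '0 0 0 0 0.03 0.01 -1; 0 0 0 0 0.05 0.015 -1; 0 0 0 0 0.05 0.015 -1; 0 0 0 0 0.05 0.015 -1; 0 0 0 0 0.04 0.01 -1; 0 0 0 0.02 0 0 -1; 0 0 0 0.02 0 0 -1; 0 0 0 0.005 0 0 -1; 0 0 0 0.0035 0 0 -1; 0 0 0 0.0022 0 0 -1'; python3 -m crank '0 0 0 0 0 0 -1'
```

```text
time_s: 29.45
eef_pos: [0.599, 0.1531, 0.192]
ee_rot: [72.9, 90.0, 72.8]
ft_force: [-8.3, 0.4, 23.0]
finger_gap: -0.0005
time_s: 29.58
eef_pos: [0.5992, 0.1531, 0.192]
ee_rot: [38.0, 89.9, 37.9]
ft_force: [-7.2, 0.2, 17.7]
finger_gap: 0.0002
```

```bash
python3 -m crank '0 0 0 -0.001 -0.004 -0.0015 -1; 0 0 0 0 -0.008 -0.003 -1; 0 0 0 0 -0.0118 -0.0041 -1; 0 0 0 0 -0.0118 -0.0041 -1; 0 0 0 0 -0.0118 -0.0041 -1; 0 0 0 0 -0.0118 -0.0041 -1; 0 0 0 0 -0.0118 -0.0041 -1; 0 0 0 0 -0.0118 -0.0041 -1; 0 0 0 0 -0.0118 -0.0041 -1; 0 0 0 0 -0.0118 -0.0041 -1'; python3 -m crank '0 0 0 0 -0.0118 -0.0041 -1; 0 0 0 0 -0.0118 -0.0041 -1; 0 0 0 0 -0.0118 -0.0041 -1; 0 0 0 0 -0.0118 -0.003 -1; 0 0 0 0 -0.0118 0 -1; 0 0 0 0 -0.0118 0 -1; 0 0 0 0 -0.0118 0 -1; 0 0 0 0 -0.0118 0 -1; 0 0 0 0 -0.01 0 -1; 0 0 0 0 -0.01 0 -1'; python3 -m crank '0 0 0 -0.02 0 0 -1; 0 0 0 -0.03 0 0 -1; 0 0 0 0 0 0 -1'; python3 - <<'E'
from h import *
b=shot("scene")["color"]
cv2.imwrite("pics/c8.png",cv2.resize(b[110:310,150:410],None,fx=2.5,fy=2.5)[:,:,::-1])
E
```

```text
time_s: 30.82
eef_pos: [0.5639, 0.0473, 0.192]
ee_rot: [19.8, 89.5, 19.7]
ft_force: [1.8, 3.9, 10.8]
finger_gap: 0.0003
time_s: 32.08
eef_pos: [0.545, -0.0679, 0.1874]
ee_rot: [160.3, 89.9, 160.2]
ft_force: [1.0, -0.2, -0.9]
finger_gap: 0.0005
time_s: 32.45
eef_pos: [0.5466, -0.0674, 0.2397]
ee_rot: [-8.1, 89.9, -8.2]
ft_force: [-0.0, -0.3, -0.7]
finger_gap: 0.0001
```

View pics/c8.png

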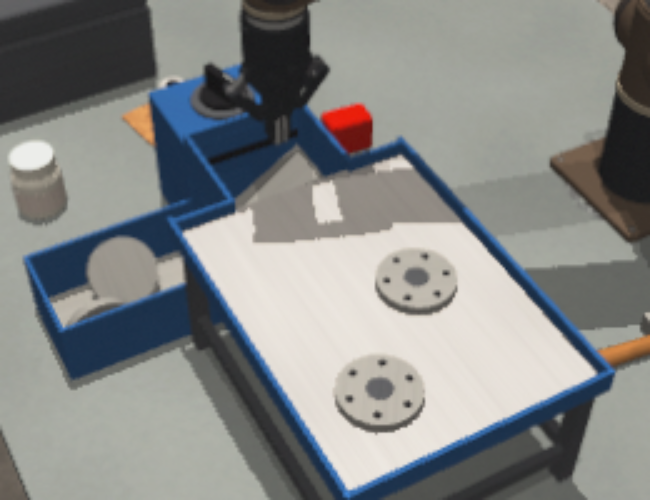

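Third one down. Next is the disc at stand (-0.050, 0.012).

```bash
python3 -m crank '0 0 0 0 0.03 -0.008 -1; 0 0 0 0 0.05 -0.012 -1; 0 0 0 0 0.05 -0.012 -1; 0 0 0 0 0.05 -0.012 -1; 0 0 0 0 0.048 -0.01 -1; 0 0 0 0.02 0 0 -1; 0 0 0 0.02 0 0 -1; 0 0 0 0.005 0 0 -1; 0 0 0 0.003 0 0 -1; 0 0 0 0.0015 0 0 -1'; python3 -m crank '0 0 0 0 0 0 -1'
```

```text
time_s: 33.75
eef_pos: [0.492, 0.1615, 0.192]
ee_rot: [161.4, 89.9, 161.4]
ft_force: [-8.9, 0.6, 19.3]
finger_gap: 0.0001
time_s: 33.88
eef_pos: [0.4922, 0.1615, 0.192]
ee_rot: [144.8, 89.9, 144.8]
ft_force: [-6.8, 0.5, 16.3]
finger_gap: -0.0001
```

```bash
python3 -m crank '0 0 0 -0.0008 -0.004 0.001 -1; 0 0 0 0 -0.008 0.0025 -1; 0 0 0 0 -0.0118 0.0031 -1; 0 0 0 0 -0.0118 0.0031 -1; 0 0 0 0 -0.0118 0.0031 -1; 0 0 0 0 -0.0118 0.0031 -1; 0 0 0 0 -0.0118 0.0031 -1; 0 0 0 0 -0.0118 0.0031 -1; 0 0 0 0 -0.0118 0.0031 -1; 0 0 0 0 -0.0118 0.0031 -1'; python3 -m crank '0 0 0 0 -0.0118 0.0031 -1; 0 0 0 0 -0.0118 0.0031 -1; 0 0 0 0 -0.0118 0.0031 -1; 0 0 0 0 -0.0118 0.003 -1; 0 0 0 0 -0.0118 0.002 -1; 0 0 0 0 -0.0118 0 -1; 0 0 0 0 -0.0118 0 -1; 0 0 0 0 -0.0118 0 -1; 0 0 0 0 -0.0118 0 -1; 0 0 0 0 -0.01 0 -1'; python3 -m crank '0 0 0 -0.02 0 0 -1; 0 0 0 -0.03 0 0 -1; 0 0 0 0 0 0 -1'; python3 - <<'E'
from h import *
b=shot("scene")["color"]
cv2.imwrite("pics/c9.png",cv2.resize(b[110:310,150:410],None,fx=2.5,fy=2.5)[:,:,::-1])
E
```

```text
time_s: 35.12
eef_pos: [0.5216, 0.0558, 0.192]
ee_rot: [52.6, 89.7, 52.5]
ft_force: [-0.8, 4.4, 11.3]
finger_gap: -0.0
time_s: 36.38
eef_pos: [0.5348, -0.0624, 0.1896]
ee_rot: [-84.9, 89.9, -84.9]
ft_force: [0.3, -0.5, -0.2]
finger_gap: 0.0001
time_s: 36.75
eef_pos: [0.5353, -0.0616, 0.2407]
ee_rot: [-2.3, 89.9, -2.3]
ft_force: [-0.0, 0.1, 0.2]
finger_gap: -0.0
```

View pics/c9.png

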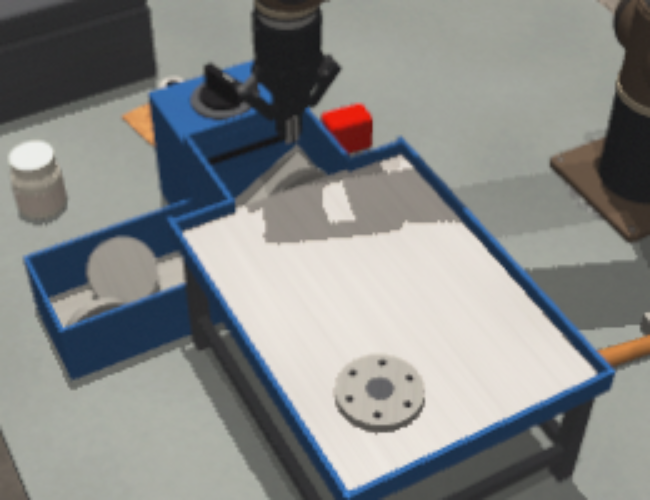

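The fourth is in the chute, its edge visible at about (290,180), probably on the slide. Now the last disc.

```bash
python3 -m crank '0 0 0 0 0.035 0.007 -1; 0 0 0 0 0.05 0.01 -1; 0 0 0 0 0.055 0.012 -1; 0 0 0 0 0.055 0.012 -1; 0 0 0 0 0.055 0.012 -1; 0 0 0 0 0.05 0.01 -1; 0 0 0 0 0.036 0.007 -1; 0 0 0 0.02 0 0 -1; 0 0 0 0.02 0 0 -1; 0 0 0 0 0 0 -1'; python3 -m crank '0 0 0 0.005 0 0 -1; 0 0 0 0.003 0 0 -1; 0 0 0 0.0015 0 0 -1; 0 0 0 0 0 0 -1';  python3 - <<'E'
from h import *
d=shot("scene","s10"); b=d["color"]
print(proj(d,[telemetry.get_state()["eef_pos"]]))
cv2.imwrite("pics/c10.png",cv2.resize(b[110:310,150:410],None,fx=2.5,fy=2.5)[:,:,::-1])
E
```

```text
time_s: 38.05
eef_pos: [0.6026, 0.2728, 0.195]
ee_rot: [-162.9, 89.5, -163.0]
ft_force: [-0.2, 0.5, -0.1]
finger_gap: -0.0002
time_s: 38.55
eef_pos: [0.6054, 0.2743, 0.1921]
ee_rot: [-20.0, 89.9, -20.0]
ft_force: [-1.5, -2.8, 4.8]
finger_gap: 0.0
[[301.2806433  264.82377056]]
```

View pics/c10.png

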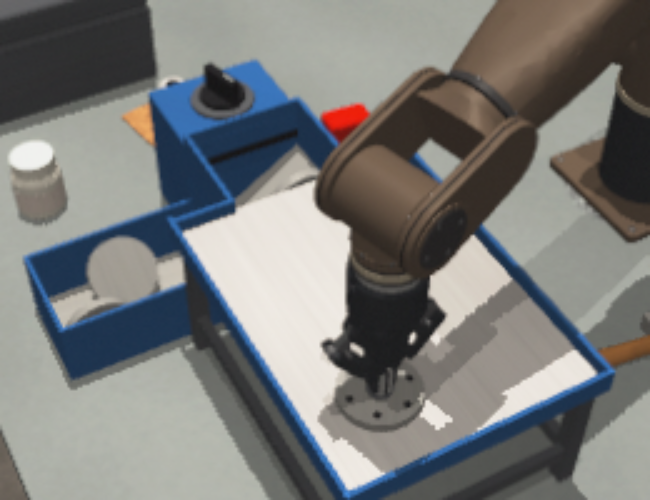

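The fingers are on the last disc, near its middle.

```bash
python3 -m crank '0 0 0 0.0018 0 0 -1; 0 0 0 0 -0.004 -0.001 -1; 0 0 0 0 -0.008 -0.002 -1; 0 0 0 0 -0.012 -0.0026 -1; 0 0 0 0 -0.012 -0.0026 -1; 0 0 0 0 -0.012 -0.0026 -1; 0 0 0 0 -0.012 -0.0026 -1; 0 0 0 0 -0.012 -0.0026 -1; 0 0 0 0 -0.012 -0.0026 -1; 0 0 0 0 -0.012 -0.0026 -1'; python3 -m crank '0 0 0 0 -0.012 -0.0026 -1; 0 0 0 0 -0.012 -0.0026 -1; 0 0 0 0 -0.012 -0.0026 -1; 0 0 0 0 -0.012 -0.0026 -1; 0 0 0 0 -0.012 -0.0026 -1; 0 0 0 0 -0.012 -0.0026 -1; 0 0 0 0 -0.012 -0.0026 -1; 0 0 0 0 -0.012 -0.0026 -1; 0 0 0 0 -0.012 -0.0026 -1'; python3 - <<'E'
from h import *
b=shot("scene")["color"];a=shot("top")["color"]
i=cv2.resize(b[110:250,150:350],None,fx=2.1,fy=2.1); j=cv2.resize(a[100:240,270:400],None,fx=2.1,fy=2.1)
cv2.imwrite("pics/c11.png",np.hstack([i,j])[:,:,::-1])
E
```

```text
time_s: 39.85
eef_pos: [0.5859, 0.1804, 0.1921]
ee_rot: [30.9, 89.5, 30.9]
ft_force: [1.9, 3.8, 6.8]
finger_gap: -0.0002
time_s: 40.98
eef_pos: [0.5627, 0.072, 0.1921]
ee_rot: [23.1, 89.5, 23.1]
ft_force: [1.7, 3.5, 7.9]
finger_gap: -0.0002
```

View pics/c11.png

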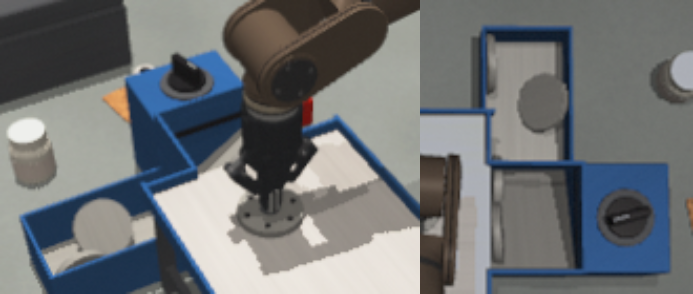

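```bash
python3 -m crank '0 0 0 0 -0.012 -0.0026 -1; 0 0 0 0 -0.012 -0.0026 -1; 0 0 0 0 -0.012 -0.0026 -1; 0 0 0 0 -0.012 -0.0026 -1; 0 0 0 0 -0.012 -0.0026 -1; 0 0 0 0 -0.012 -0.0026 -1; 0 0 0 0 -0.012 0 -1; 0 0 0 0 -0.012 0 -1; 0 0 0 0 -0.012 0 -1; 0 0 0 0 -0.012 0 -1'; python3 -m crank '0 0 0 0 -0.012 0 -1; 0 0 0 0 -0.01 0 -1; 0 0 0 -0.02 0 0 -1; 0 0 0 -0.03 0 0 -1; 0 0 0 -0.03 -0.03 0 -1; 0 0 0 0 -0.04 0 -1; 0 0 0 0 -0.05 0 -1; 0 0 0 0 -0.03 0 -1; 0 0 0 0 0 0 0'; python3 - <<'E'
from h import *
b=shot("scene")["color"];a=shot("top","t12")["color"]
i=cv2.resize(b[120:260,150:300],None,fx=2.6,fy=2.6); j=cv2.resize(a[100:240,270:400],None,fx=2.6,fy=2.6)
cv2.imwrite("pics/c12.png",np.hstack([i,j])[:,:,::-1])
E
```

```text
time_s: 42.32
eef_pos: [0.547, -0.0486, 0.1921]
ee_rot: [15.1, 89.6, 15.1]
ft_force: [0.2, 1.2, 9.6]
finger_gap: 0.0002
time_s: 43.45
eef_pos: [0.544, -0.2229, 0.2673]
ee_rot: [134.3, 89.9, 134.1]
ft_force: [1.0, 0.1, 1.3]
finger_gap: 0.0168
```

View pics/c12.png

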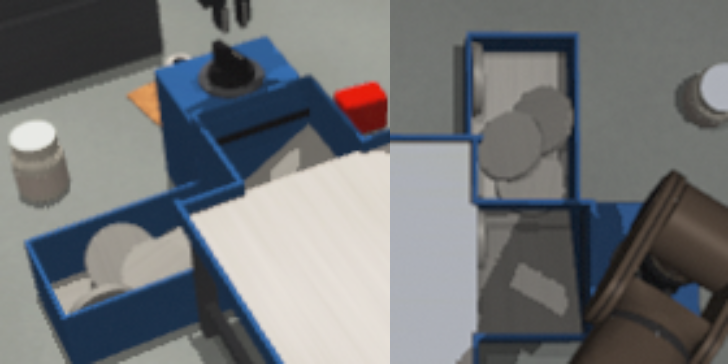

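The last disc slid into the tray. One disc stands on edge against the ledge-side wall of the chute, at top pixel about (305,190). I need its height, so I wait a moment and measure.

```bash
python3 -m crank '0 0 0 -0.03 -0.05 0 0; 0 0 0 0 -0.06 0 0; 0 0 0 0 -0.06 0 0; 0 0 0 0 -0.04 0 0; 0 0 0 0 0 0 0; 0 0 0 0 0 0 0; 0 0 0 0 0 0 0; 0 0 0 0 0 0 0'; python3 - <<'E'
from h import *
d=shot("top"); a=d["color"]
for z in(.06,.1,.14): print(z,(ray(d,[(305,182),(305,190),(305,202)],z)[:,:2]-[.5422,.1482]).round(3).tolist())
cv2.imwrite("pics/c13.png",cv2.resize(a[105:240,295:400],None,fx=4.4,fy=4.4,interpolation=cv2.INTER_CUBIC)[:,:,::-1])
E
```

```text
time_s: 44.55
eef_pos: [0.5451, -0.4299, 0.2991]
ee_rot: [-25.1, 90.0, -25.0]
ft_force: [-0.7, 0.5, -0.8]
finger_gap: 0.0427
0.06 [[0.08, -0.205], [0.054, -0.205], [0.014, -0.204]]
0.1 [[0.075, -0.202], [0.049, -0.202], [0.011, -0.201]]
0.14 [[0.07, -0.199], [0.045, -0.199], [0.008, -0.198]]
```

View pics/c13.png

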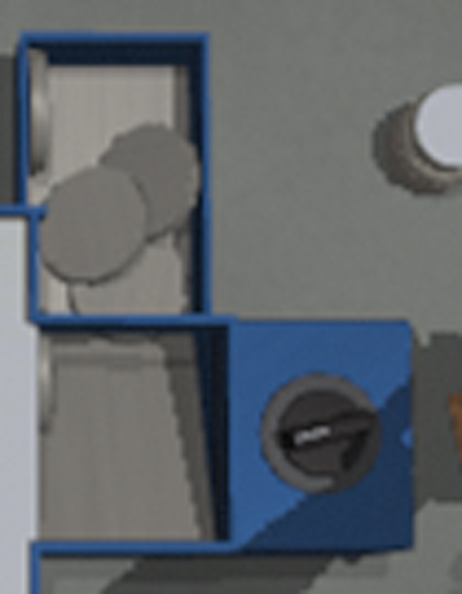

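```bash
python3 - <<'E'
from h import *
d=shot("scene"); K,R,t=KRT(d)
for uv in [(269.2,168),(248,185.4)]:
    e=ray(d,[uv],0.)[0]-t; P=t+e*((-.172-t[1])/e[1]); print((P-[.5422,.1482,0]).round(3))
b=d["color"]
cv2.imwrite("pics/c14.png",cv2.resize(b[120:270,150:310],None,fx=3.7,fy=3.7,interpolation=cv2.INTER_CUBIC)[:,:,::-1])
E
```

```text
[-0.077 -0.32   0.119]
[ 0.003 -0.32   0.075]
```

View pics/c14.png

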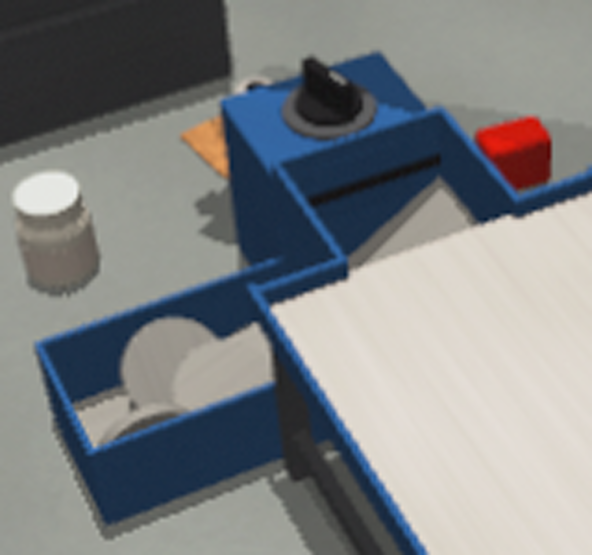

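The slide lies near z 0.05 m under that disc, so its middle is at about 0.10 m, below the 0.12 limit and under the gate. All five are down. Closing the gate will also test this: it would jam if the disc stood too high.

```bash
python3 -m crank '0 0 0 0 0.03 -0.002 0; 0 0 0 0 0.04 0 0; 0 0 0 0 0.04 0 0; 0 0 0 0 0.04 0 0; 0 0 0 0 0.03 0 0; 0 0 0 0 0.013 0 0; -7.5 0 0 0 0 0 0; -7.5 0 0 0 0 0 0; 0 0 0 0 0 0 0; 0 0 0 0 0 0 0'; python3 -c "
from h import *
print(telemetry.get_state()['eef_pos']); d=shot('scene'); cv2.imwrite('pics/c15.png',cv2.resize(d['color'][60:240,150:310],None,fx=3,fy=3)[:,:,::-1])"
```

```text
time_s: 45.9
eef_pos: [0.5426, -0.2387, 0.2986]
ee_rot: [-95.2, 90.0, -80.4]
ft_force: [-0.3, 0.1, -0.5]
finger_gap: 0.0425
[ 0.54262172 -0.23868499  0.29862576]
```

All 16 views are used, so the remaining checks are numeric. I go down, grip, and turn back.

```bash
python3 -m crank '0 0 0 0.025 0.002 0 0; 0 0 0 0.025 0 0 0; 0 0 0 0.02 0 0 0; 0 0 0 0.015 0 0 0; 0 0 0 0.008 0 0 0; 0 0 0 0.003 0 0 0; 0 0 0 0 0 0 0'; python3 -m crank '0 0 0 0 0 0 -1; 0 0 0 0 0 0 -1; 0 0 0 0 0 0 -1; 0 0 0 0 0 0 -1'
```

```text
time_s: 46.82
eef_pos: [0.5424, -0.2365, 0.2032]
ee_rot: [-48.3, 89.9, -33.3]
ft_force: [0.2, 0.2, -0.2]
finger_gap: 0.043
time_s: 47.32
eef_pos: [0.5431, -0.2364, 0.2037]
ee_rot: [-29.3, 89.8, -14.3]
ft_force: [3.8, 1.9, 1.6]
finger_gap: 0.0128
```

```bash
for i in 1 2 3; do python3 -m crank '-8 0 0 0 0 0 -1; -8 0 0 0 0 0 -1; -8 0 0 0 0 0 -1'; python3 -c "
from rig import telemetry as t; print(t.get_state()['wrist_torque'])"; done
```

```text
time_s: 47.7
eef_pos: [0.5427, -0.2367, 0.2037]
ee_rot: [-68.8, 89.9, -29.6]
ft_force: [1.5, 1.1, 4.0]
finger_gap: 0.0126
[ 0.04674769 -0.2547299  -0.18350506]
time_s: 48.08
eef_pos: [0.5423, -0.2371, 0.2037]
ee_rot: [-130.0, 89.9, -66.8]
ft_force: [0.9, -1.4, 3.9]
finger_gap: 0.0124
[-0.10632675 -0.15267684 -0.00514883]
time_s: 48.45
eef_pos: [0.5422, -0.2377, 0.2037]
ee_rot: [-165.2, 89.8, -77.9]
ft_force: [0.6, -1.8, 3.4]
finger_gap: 0.0128
[-0.3293884  -0.16559871  0.10283571]
```

```bash
python3 -m crank '-3 0 0 0 0 0 -1; 0 0 0 0 0 0 -1'; python3 -c "
from rig import telemetry as t; print(t.get_state()['wrist_torque'])"; python3 -m crank '0 0 0 0 0 0 0; 0 0 0 0 0 0 0; 0 0 0 0 0 0 0; 0 0 0 0 0 0 0; 0 0 0 -0.02 0 0 0; 0 0 0 -0.03 0 0 0; 0 0 0 -0.04 0 0 0; 0 0 0 -0.06 0 0 0'; python3 -m crank '0 0 0 -0.04 0 0.04 0; 0 0 0 0 0 0.06 0; 0 0 0 0 0 0.06 0; 0 0 0 0 0 0.06 0; 0 0 0 0 0 0.06 0; 0 0 0 0 0 0.06 0; 0 0 0 0 0 0.06 0; 0 0 0 0 0 0.04 0; 0 0 0 0 0 0 0; 0 0 0 0 0 0 0'; python3 - <<'E'
from h import *
d=shot("top","t16"); a=d["color"].astype(int)
S=lambda u,v,z:(ray(d,[(u,v)],z)[0,:2]-[.5422,.1482]).round(4)
# gate: chute interior mean colour, before (t3 shut, t12/t4 open) vs now
for n in("top0","t4","t12","t16"):
    im=cv2.imread(f"pics/{n}.png")[:,:,::-1]; print(n,im[190:222:8,312:342:7].mean(2).round().tolist()[1:4])
# knob bar direction: dark pixels
k=cv2.cvtColor(d["color"],cv2.COLOR_RGB2GRAY)[180:230,345:395]; m=(k<28)
ys,xs=np.nonzero(m); c=np.cov(xs,ys); w,v=np.linalg.eigh(c); print("knob dark",len(xs),v[:,1],w)
g0=cv2.imread("pics/top0.png",0)[180:230,345:395]; print("knob diff vs start",np.abs(g0.astype(int)-k).mean(), "t13-like open n/a")
# hub: bright/dark top within the pad
p=d["color"][180:240,392:445]; hsv=cv2.cvtColor(p,cv2.COLOR_RGB2HSV)
mm=((hsv[:,:,1]<60)&(hsv[:,:,2]>120)).astype(np.uint8); n,l,st,ce=cv2.connectedComponentsWithStats(mm)
for i in range(1,n):
    if st[i,4]>15: u,v2=ce[i]+[392,180]; print("blob",st[i],u,v2,ray(d,[(u,v2)],.02)[0,:2],ray(d,[(u,v2)],.07)[0,:2])
E
```

```text
time_s: 48.7
eef_pos: [0.5422, -0.2377, 0.2037]
ee_rot: [-165.8, 89.8, -75.8]
ft_force: [0.5, -3.0, 3.4]
finger_gap: 0.0124
[-0.53578718 -0.07559055  0.15929925]
time_s: 49.7
eef_pos: [0.5414, -0.2359, 0.3536]
ee_rot: [56.5, 89.9, 146.5]
ft_force: [0.4, -0.8, 0.2]
finger_gap: 0.0427
time_s: 50.95
eef_pos: [0.5422, 0.2033, 0.3937]
ee_rot: [-102.9, 89.9, -12.9]
ft_force: [0.4, -0.1, -0.1]
finger_gap: 0.0429
top0 [[148.0, 147.0, 146.0, 147.0, 143.0], [148.0, 149.0, 147.0, 146.0, 144.0], [149.0, 149.0, 148.0, 146.0, 145.0]]
t4 [[115.0, 75.0, 75.0, 75.0, 61.0], [75.0, 105.0, 115.0, 99.0, 77.0], [76.0, 76.0, 119.0, 116.0, 74.0]]
t12 [[92.0, 74.0, 76.0, 73.0, 60.0], [74.0, 116.0, 116.0, 73.0, 76.0], [76.0, 75.0, 118.0, 114.0, 74.0]]
t16 [[153.0, 153.0, 152.0, 152.0, 150.0], [154.0, 155.0, 153.0, 151.0, 150.0], [154.0, 155.0, 154.0, 153.0, 151.0]]
knob dark 139 [-0.88877609  0.45834164] [ 93.42495496 120.10449974]
knob diff vs start 3.598 t13-like open n/a
blob [ 17  19  20  20 191] 418.78010471204186 208.87958115183247 [ 0.53735734 -0.44070911] [ 0.53379223 -0.42565691]
```

```bash
python3 -m crank '0 0 0 0 0 0 0; 0 0 0 0 0 0 0; 0 0 0 0 0 0 0; 0 0 0 0 0 0 0; 0 0 0 0 0 0 0; 0 0 0 0 0 0 0; 0 0 0 0 0 0 0; 0 0 0 0 0 0 0'; python3 - <<'E'
from h import *
a=shot("top")["color"].astype(int); p=cv2.imread("pics/t16.png")[:,:,::-1].astype(int); z=cv2.imread("pics/top0.png")[:,:,::-1].astype(int)
print("tray motion",np.abs(a-p)[110:180,298:345].max(),"hub motion",np.abs(a-p)[180:240,392:445].max())
for n,(x0,x1,y0,y1) in dict(can=(115,155,178,212),spanner=(135,156,213,274),driver=(112,132,215,283),mallet=(192,228,258,330),tape=(358,382,255,284)).items():
    sh,r=cv2.phaseCorrelate(z[y0:y1,x0:x1].mean(2),a[y0:y1,x0:x1].mean(2)); print(n,np.round(sh,1),round(r,2),np.abs(a-z)[y0:y1,x0:x1].mean().round(1))
E
```

```text
time_s: 52.0
eef_pos: [0.5421, 0.2037, 0.3926]
ee_rot: [143.2, 90.0, -126.8]
ft_force: [0.3, 0.0, -0.3]
finger_gap: 0.0427
tray motion 8 hub motion 4
can [ 0.1 -0. ] 0.98 4.4
spanner [ 0. -0.] 1.01 4.6
driver [ 0. -0.] 0.98 4.0
mallet [0.  0.3] 0.06 28.3
tape [-0. -0.] 0.99 3.8
```

```bash
python3 -c "
from rig import ctrl; print(ctrl.finish_job())"
```

```text
the job is handed in; nothing more can be done
None
```

The job is handed in after about 52 s of robot time, with no verdict reported. I stood the hub on the cork pad and turned the knob until the gate opened. I then dragged all five discs along the deck and over the edge with a shut fingertip pressed on top, and turned the knob back.

**What the last checks showed:**
- **Hub:** its foot is about 3 mm from the pad's middle, and it was not moving.
- **Gate:** the chute looks evenly closed from above, as at the start. The knob looks as it did at the start, and turning it back met no jam.
- **Discs:** the last pictures before closing show the ledge empty and four discs in the tray. Nothing in the tray was moving.
- **Bystanders:** can, spanner, screwdriver and tape measure did not move.

**What I could not confirm:**
- **Fifth disc:** it stands on edge in the chute, against the ledge-side wall. I worked out its height at about 0.10 m (limit 0.12 m) from the slide's slope; I did not see it directly.
- **Mallet:** my last image comparison failed for it, because the arm was in the way. Earlier pictures show it in place, and I never went near it.

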